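# Lever open a film reel case in the archive store

### The arm

A 6-joint arm with a two-finger parallel gripper is mounted at the origin on the work surface. World frame = base frame: x ahead of the robot, y to its left, z up, the work surface at z = 0. Lengths are in mm, angles in rad, forces in N, time in s.
With the tool pointing down it reaches from about 400 to 825 mm from the base axis. Payload 7 kg.
Tool frame: the origin (TCP) lies at the very end of the fingers, on their centre line; the grasp point (between the pads) lies 19 mm behind it; z points along the fingers, y is the direction in which the jaws open and shut (so a half turn about z gives the same grasp; the last joint's range is limited). The gripper opens to 88 mm and grips with 3 to 60 N. Pads are 19 mm wide; open, the fingers measure 130 mm over their backs; the gripper's body (78 mm by 193 mm) begins 47 mm behind the grasp point.
Start: joints at [-0.814, 0.359, 0.012, 0, -1.224, -0.288], TCP at [304.947, -602.165, 226.561] pointing down, gripper open.
Joint ranges: [-3.07, 3.07], [-1.43, 2.12], [-1.02, 1.25], [-3.03, 1.67], [-3.05, -0], [-3.03, 3.03]. Speed limits (rad/s): [2.39, 2.39, 3.01, 3.14, 3.14, 3.14].

### API

Orientations are given as a unit quaternion [w, x, y, z].
In Python, from rig import robot, get_image, get_calibration, spotter gives the robot as it stands.
- The arm moves only by the shell command python3 -m jog 'ROWS' [FORCE]. ROWS is a JSON object of lists of equal length, an entry for each row: "hand": the finger opening in mm, from 0 to 87.6; "translation": the shift along the tool's x, y, z in mm, a list of three; "delta_rot": the turn, a rotation vector about the tool's x, y, z in degrees, a list of three. A call has 1 to 20 rows; each row is the pose to reach, as a shift and turn from the pose measured when the call began, along the tool's axes at that moment; what a row does not reach only later rows make up. A row lasts 1/12 s, in which the tool goes at most 41.7 mm and 7.16 degrees, less where a joint would pass 70% of its speed; a pose out of reach is approached as far as the arm can. A call with a gripper value outside its range is refused whole. The fingers move at their own pace and stop on an object; FORCE is the grip in N (left out, the last holds). Time passes only in rows, so rows that repeat a pose let the fingers close. It gives the time, the measured TCP pose, the force and the opening at its end, in the units of the state.
- robot.sense(): the state, without advancing time (a new reading comes with each control period).
- get_image(name): name is "scene" or "side" or "wrist"; returns the picture (384x512x3 uint8, blue, green, red); there is no depth.
- get_calibration(name): a dict with "fov_y" (degrees; the focal length in pixels is half the picture's height over the tangent of half this angle, whatever the lens; pixels are square), "cx", "cy" (the principal point, pixels), "R" (3x3) and "t" (3): a world point X has camera coordinates R X + t. Camera axes: x right, y down, z forward; pixel columns grow to the right and rows downward; lengths in mm; the calibration is good to about 2 mm. A picture is of the moment at which its call begins: read the wrist's pose just before it. get_calibration takes no time and is no camera call; for the wrist camera it gives the pose at the moment of the call.
- robot.job_done(): hands the job in, once; it reports no verdict.
Trained networks look in the newest picture that a camera, given by its name, has taken for a name from the list of things; names that differ only in an ending like _2 or _b are one class to them, and where a whole thing is asked for, a point or a joint stands for the part that bears it (a point fixed in the world has none). Each returns a list of dicts, best first, with "score" (0 to 1); they miss things now and then, are a little off and sometimes report something else, mostly with a low value. They report only what shows in the picture. A call takes as long as a camera call. They do not tell look-alikes from the thing itself.
- spotter.find_in(camera, name): "rect" ([centre column, centre row, width, height] in pixels, round what is visible of it).
- spotter.cut_out(camera, name): "mask" (384x512 bool, what is visible of it) and "rect" ([centre column, centre row, width, height] in pixels, round what is visible of it).
- spotter.spot_point(camera, name): "centre" ([column, row] in pixels: a listed point, or the origin of a listed thing).
The state is a dict: "time_s": time; "joint_positions": joint angles; "joint_vel": joint speeds; "tau": joint torques, N m; "position": TCP position; "tcp_rot": TCP orientation; "contact_force": force on the tool from outside, world axes, zero at the start; "ft_torque": the same for the moment, N m; "gripper_width": finger opening in mm.
Only numpy, scipy, OpenCV 4.12 (cv2) and the standard library are available. Lean on these libraries where they do the work, as an engineer would, in place of code of your own. Each camera call takes 0.05 s, during which the arm holds its last target. There are 200 camera calls.

### The job

Pick the lifter up off its blue pad by the wooden handle, work its thin blade into the slot at the front of the grey reel case, and gently lever the lid up and push it over with the blade until it stands upright on its hinge. Use only the lifter on the case: the gripper must not touch the case or its lid. Then lay the lifter flat back on the blue pad, wholly within it, lid still standing open and the other things on the table left where they are.

Things in the scene. Friction and masses are not known exactly. Their poses are not given: they have to be found in the camera images.
- case: Grey reel case, fixed on a wooden plinth 5 to 40 high. Origin: centre of its underside on the plinth; x from the front (paper label) to the hinge, z up; heights here count from that underside. 180 deep (x) x 240 wide (y) x 60 high. Front face at x = -90; its wall is 52 high: an open slot 8 high (52 to 60) under the lid along the whole front. Hinge line along y at x = +90, height 60.
- lid (a joint): Lid angle, rad: 0 shut, grows as the front edge rises, 1.57 upright, stop at 1.75; starts at 0 to 0.03. Dark grey plate 180 x 240 x 6 (0.2 kg), steel corners, yellow square; flush with the case's front and sides, underside 60 above the case's underside when shut. The stiff hinge holds it at any angle; lifting takes about 3 N at the front edge.
- lid_edge (a point): Middle of the lower front edge of the lid (moves with the lid), 180 from the hinge line.
- slot (a point): Middle of the mouth of the slot at the case's front face, 56 above the case's underside.
- lifter: Lifter, 80 g: wooden handle 110 x 18 wide x 18 high, brass ferrule, flat steel blade 110 x 20 wide x 2 thick, its mid-plane 9 above the handle's underside. Origin: centre of the handle's underside; x towards the blade tip, z up. Handle x -55 to +55, blade +55 to +165; centre of mass near x = +40. Lies flat on the pad, blade level, pointing roughly at the case.
- lifter_tip (a point): Middle of the blade's tip edge: x = +165, 9 above the handle's underside.
- lifter_end (a point): Middle of the handle's butt end: x = -55, 9 above its underside.
- pad: Blue pad fixed to the table, 280 (x) x 100 (y) x 4 thick. Origin: centre of its underside; x along its length.
- loupe: Bystander: black loupe, 48 across, 45 high. Origin under its centre.
- weight: Bystander: brass weight, 60 across, 62 high. Origin under its centre.
- tin: Bystander: flat round aluminium tin, 100 across, 28 high. Origin under its centre.
- brush: Bystander: flat brush with a wooden handle, about 200 long, lying down. Origin under its middle.
- ruler: Bystander: steel ruler 200 x 28 x 4, lying flat behind the hinge side of the case. Origin under its centre.
Things that resemble listed ones, but are neither listed nor needed, are in the scene too. What is meant by the lifter is not purple, and is the larger of those in its own colour.

How it is judged:
By the outcome, as a careful person would: the job done as asked, in the order asked, and still so for the second after the job is handed in, with the robot touching nothing.
It also fails if it takes over 45 s, if anything falls off the work surface, if the arm or the gripper's body presses on something with over 40 N, if the wrist force passes 120 N, or if a joint passes its speed limit or range.

## Working session

There is one attempt and no reset: what is moved stays moved. The work goes in short steps, Python scripts to look and compute and a shell command to move; the robot and the scene stay as the last step left them, time stands still between calls to the robot, and variables do not carry over. Pictures are saved under pics/ and viewed, and the job is handed in when it is done.

```bash
ls; mkdir -p pics
python3 - <<'E'
from rig import robot,get_image,get_calibration,spotter
import cv2
print(robot.sense())
for c in ["scene","side","wrist"]:
    cv2.imwrite(f"pics/a_{c}.png",get_image(c)); k=get_calibration(c); print(c,k)
    for n in ["lifter","case","pad"]:
        print(n,[(round(d['score'],2),[round(v) for v in d['rect']]) for d in spotter.find_in(c,n)][:4])
    for n in ["lifter_tip","lifter_end","slot","lid_edge"]:
        print(n,[(round(d['score'],2),[round(v,1) for v in d['centre']]) for d in spotter.spot_point(c,n)][:4])
E
```

```text
pics
{'time_s': 0.0, 'joint_positions': array([-8.13879041e-01,  3.59376337e-01,  1.10524207e-02, -3.26358507e-04,
       -1.22412209e+00, -2.88090020e-01]), 'joint_vel': array([ 1.49210857e-03,  1.38026576e-03,  1.18297107e-03, -7.54452693e-05,
        1.46312886e-04, -2.70281122e-03]), 'tau': array([-2.31527352e-03, -5.82722068e+01,  2.93053865e+01,  6.99752927e+00,
        6.80784593e-03, -1.58754528e-04]), 'position': array([ 304.72632341, -601.74235847,  225.63100926]), 'tcp_rot': array([-2.78683159e-04, -2.32218562e-01,  9.72663269e-01,  7.91350997e-04]), 'contact_force': array([ 0.10715067, -0.67412752,  0.23187165]), 'ft_torque': array([-0.03264659,  0.02033633, -0.00141876]), 'gripper_width': 87.51798565188317}
scene {'fov_y': 52.17584059261368, 'cx': 261.39561555487165, 'cy': 189.23299444785545, 'R': array([[ 0.72554797,  0.68782835,  0.02173257],
       [ 0.42800927, -0.42630145, -0.79691601],
       [-0.5388768 ,  0.58750254, -0.60369906]]), 't': array([-336.43012709, -138.92460318, 1690.84040601])}
lifter [(0.85, [187, 253, 64, 37]), (0.53, [170, 210, 55, 21]), (0.51, [1
[... 885 characters left out ...]
_tip [(0.68, [277.0, 175.3]), (0.51, [309.8, 181.5])]
lifter_end [(0.65, [324.2, 146.5]), (0.49, [302.6, 145.6])]
slot [(0.68, [235.8, 199.5])]
lid_edge [(0.62, [237.4, 197.1])]
wrist {'fov_y': 60.27256455962244, 'cx': 257.85597977659836, 'cy': 191.2477324930253, 'R': array([[-4.51886330e-01,  8.92075500e-01, -2.16813005e-04],
       [ 8.59183727e-01,  4.35290163e-01,  2.68934558e-01],
       [ 2.40004307e-01,  1.21341568e-01, -9.63158427e-01]]), 't': array([675.24228217, -33.16542369, 389.27199486])}
lifter [(0.61, [358, 202, 64, 109])]
case []
pad [(0.73, [333, 307, 79, 31])]
lifter_tip [(0.93, [383.8, 150.4])]
lifter_end [(0.83, [329.7, 254.6]), (0.52, [316.1, 319.9])]
slot []
lid_edge []
```

Run:
```python
import cv2
s=cv2.imread("pics/a_scene.png");cv2.imwrite("pics/b1.png",cv2.resize(s[130:330,60:380],(800,500),interpolation=cv2.INTER_CUBIC))
s=cv2.imread("pics/a_side.png");cv2.imwrite("pics/b2.png",cv2.resize(s,(800,600),interpolation=cv2.INTER_CUBIC))
```

```text
(no output)
```

View pics/b1.png

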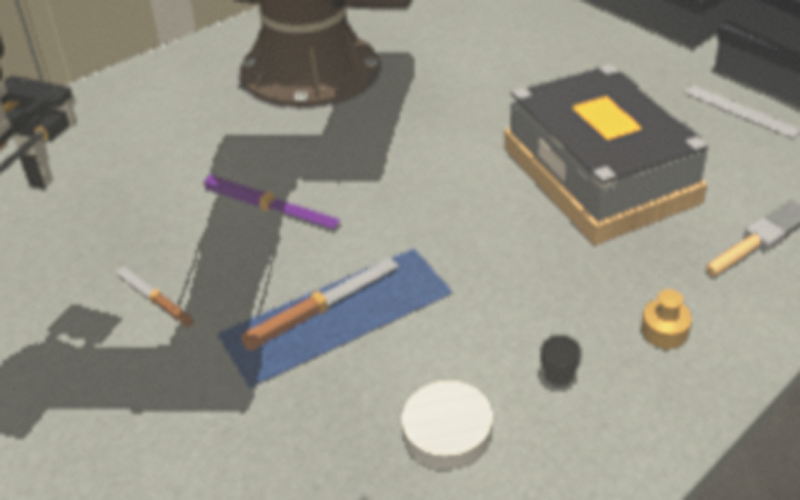

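View pics/b2.png

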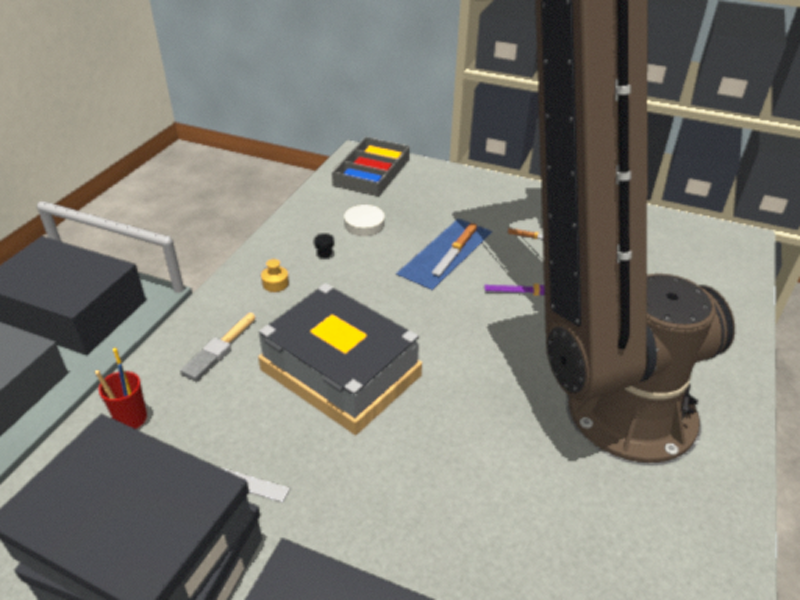

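View pics/a_wrist.png

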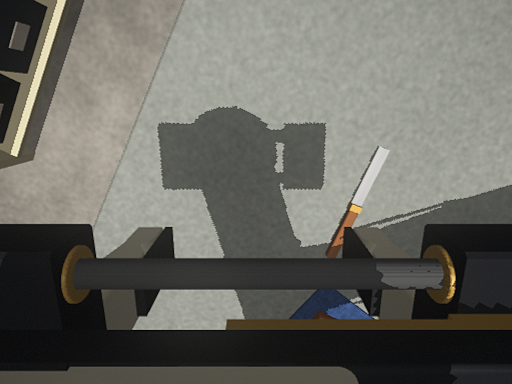

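```bash
cat > h.py <<'E'
import numpy as np
from rig import get_calibration
def proj(k,X):
    X=np.atleast_2d(X); c=X@np.array(k['R']).T+k['t']; f=192/np.tan(np.radians(k['fov_y']/2))
    return np.c_[k['cx']+f*c[:,0]/c[:,2],k['cy']+f*c[:,1]/c[:,2]]
def onz(k,p,z):
    f=192/np.tan(np.radians(k['fov_y']/2)); R=np.array(k['R'])
    d=R.T@np.array([(p[0]-k['cx'])/f,(p[1]-k['cy'])/f,1]); o=-R.T@k['t']
    return o+d*(z-o[2])/d[2]
def place(p,L):  # p=x,y,z,yaw
    c,s=np.cos(p[3]),np.sin(p[3]); L=np.atleast_2d(L)
    return np.c_[p[0]+c*L[:,0]-s*L[:,1],p[1]+s*L[:,0]+c*L[:,1],p[2]+L[:,2]]
E
python3 - <<'E'
from h import *
from scipy.optimize import least_squares
sc,sd=get_calibration("scene"),get_calibration("side")
for n,p,z in [("tip",(215.1,235.6),13),("tip_eye",(218,235),13),("end",(153.5,269.5),13),("end_eye",(159.5,266),13)]: print(n,onz(sc,p,z))
for n,p,z in [("tip",(277,175.3),13),("end",(302.6,145.6),13)]: print("side",n,onz(sd,p,z))
for n,p in [("L1",(219,263)),("L2",(252,386)),("T1",(416,250)),("T2",(452,293))]:
    print("pad",n,onz(sc,(60+p[0]/2.5,130+(p[1])/2.5),4))
for n,p,r in [("loupe",(560,352),40),("tin",(447,410),28),("weight",(668,325),25)]:
    print(n,onz(sc,(60+p[0]/2.5,130+p[1]/2.5),r))
# front-left.. in order: scene px, side px
S=[(511,92),(602,179),(706,147),(610,67)]
D=[(417,338),(325,287),(262,333),(353,391)]
S=np.array([(60+a/2.5,130+b/2.5) for a,b in S]); D=np.array(D)*.64
L=np.array([(-90,120,66),(-90,-120,66),(90,-120,66),(90,120,66)])
g=onz(sc,S.mean(0),90)
best=None
for y in np.arange(-3,3,.5):
    r=least_squares(lambda p:np.r_[proj(sc,place(p,L))-S,proj(sd,place(p,L))-D].ravel(),[g[0],g[1],20,y])
    if best is None or r.cost<best.cost:best=r
print(best.x,best.cost,best.fun.round(1)); print("slot",place(best.x,[-90,0,56]),proj(sc,place(best.x,[-90,0,56])),proj(sd,place(best.x,[-90,0,56])))
E
```

```text
tip [ 473.75631671 -232.62568182   13.        ]
tip_eye [ 478.38753706 -224.03982857   13.        ]
end [ 453.00587107 -457.26848      13.        ]
end_eye [ 454.19972066 -436.79624443   13.        ]
side tip [ 474.84249521 -222.11853671   13.        ]
side end [ 447.96424662 -436.20100795   13.        ]
pad L1 [ 306.76279908 -382.41512471    4.        ]
pad L2 [ 507.93418944 -471.18861401    4.        ]
pad T1 [ 472.96006608 -182.03042958    4.        ]
pad T2 [ 565.42414527 -203.95025826    4.        ]
loupe [ 748.71866673 -206.20733074   40.        ]
tin [ 707.61649271 -349.2845932    28.        ]
weight [806.98784182 -70.23652831  25.        ]
[539.46819387 127.12428006  35.32035935  -5.00707871] 12.518607904554832 [-1.1  0.6 -1.3  1.7 -0.1 -0.9 -0.8 -1.5  0.7  0.2 -0.2 -1.2 -2.9 -0.9
 -0.1  2. ]
slot [[513.32832703  41.00397257  91.32035935]] [[280.16396151 186.54825106]] [[236.44011232 201.22328234]]
```

```bash
python3 -m jog '{"hand":[87,87,87,87,87,87,87,87,87,87,87],"translation":[[-32,20,0],[-64,40,0],[-96,60,0],[-128,80,0],[-160,100,10],[-192,120,25],[-224,140,40],[-246,154,50],[-256,160,55],[-256,160,55],[-256,160,55]],"delta_rot":[[0,0,-7],[0,0,-14],[0,0,-21],[0,0,-28],[0,0,-35],[0,0,-42],[0,0,-49],[0,0,-56],[0,0,-56],[0,0,-56],[0,0,-56]]}'
python3 - <<'E'
from rig import robot,get_image,get_calibration,spotter
from h import *
import cv2
print(robot.sense()['position'],robot.sense()['tcp_rot'])
k=get_calibration("wrist"); cv2.imwrite("pics/c_w.png",get_image("wrist"))
s=get_image("scene"); cv2.imwrite("pics/c_s.png",cv2.resize(s[180:300,110:260],(750,600),interpolation=cv2.INTER_CUBIC))
for c in ["wrist","scene"]:
  k=get_calibration(c)
  for n in ["lifter_tip","lifter_end","lifter","pad"]:
    print(c,n,[(round(d['score'],2),np.round(d['centre'],1),onz(k,d['centre'],13 if '_' in n else 4).round(1)) for d in spotter.spot_point(c,n)][:3])
E
```

```text
time_s: 2.12
position: [461.3, -343.6, 171.7]
tcp_rot: [-0.0, -0.661, 0.75, 0.0]
contact_force: [-0.1, -1.1, 0.3]
gripper_width: 87.1
[ 461.34199253 -343.55508134  171.67882305] [-1.70769724e-04 -6.61489598e-01  7.49954320e-01  1.80915299e-05]
wrist lifter_tip []
wrist lifter_end [(0.72, array([342. ,  25.4]), array([ 371.3, -468.8,   13. ])), (0.56, array([254.,  64.]), array([ 451.4, -447.2,   13. ]))]
wrist lifter [(0.82, array([383. ,  18.6]), array([ 332.4, -471.2,    4. ])), (0.58, array([258.7, 130.7]), array([ 454.8, -387.2,    4. ]))]
wrist pad [(0.61, array([240.4, 189.9]), array([ 480.8, -330.4,    4. ]))]
scene lifter_tip [(0.73, array([108.6, 236.8]), array([ 232.7, -479.6,   13. ])), (0.56, array([215.3, 235.9]), array([ 475.3, -233.1,   13. ]))]
scene lifter_end [(0.79, array([154.2, 267.3]), array([ 447.2, -450.9,   13. ])), (0.56, array([137.6, 257. ]), array([ 376. , -462.6,   13. ])), (0.56, array([143.3, 201.2]), array([ 153.9, -297.7,   13. ]))]
scene lifter [(0.67, array([130.4, 252.5]), array([ 335.1, -464.3,    4. ])), (0.58, array([170.9, 260. ]), array([ 451.2, -394.2,    4. ])), (0.54, array([193. , 257.9]), array([ 492.8, -340.8,    4. ]))]
scene pad [(0.97, array([192.4, 257.9]), array([ 491.4, -342.1,    4. ]))]
```

View pics/c_w.png

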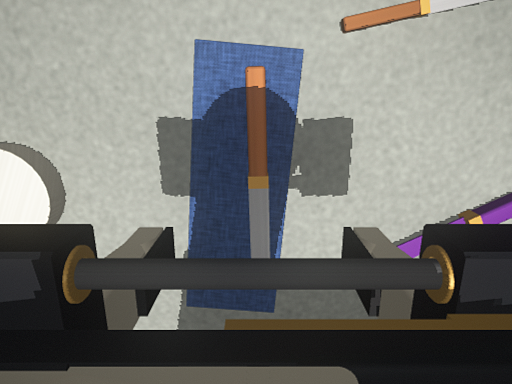

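View pics/c_s.png

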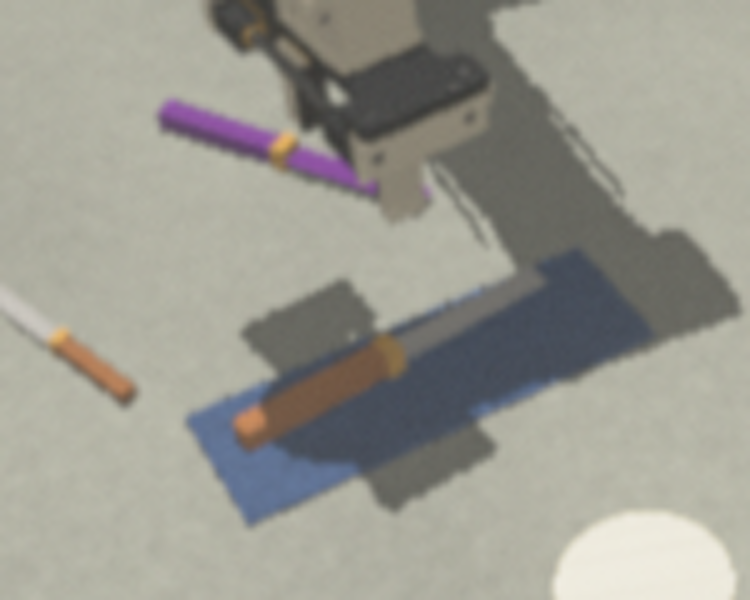

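Run:
```python
from h import *
k=get_calibration("wrist")
for n,p,z in [("butt top",(256,67),22),("ferr top",(258.5,177),22),("blade",(260,255),14),("c1",(195,40),4),("c2",(303,49),4),("c3",(273,312),4),("c4",(187,306),4)]: print(n,onz(k,p,z).round(1))
```

```text
butt top [ 449.9 -443.1   22. ]
ferr top [ 460.  -345.2   22. ]
blade [ 469.1 -260.1   14. ]
c1 [ 501.7 -474.4    4. ]
c2 [ 405.4 -454.6    4. ]
c3 [ 463.8 -182.8    4. ]
c4 [ 559.3 -202.7    4. ]
```

```bash
python3 -m jog '{"hand":[60,60,60,60,60,60,60,60,60,60,10,10,10,10,10,10],"translation":[[5,0,25],[10,0.5,55],[15,0.5,85],[15,0.5,115],[15,0.5,140],[15,0.5,155],[15,0.5,162],[15,0.5,166],[15,0.5,166],[15,0.5,166],[15,0.5,166],[15,0.5,166],[15,0.5,166],[15,0.5,166],[15,0.5,166],[15,0.5,166]],"delta_rot":[[0,0,-1.2],[0,0,-1.2],[0,0,-1.2],[0,0,-1.2],[0,0,-1.2],[0,0,-1.2],[0,0,-1.2],[0,0,-1.2],[0,0,-1.2],[0,0,-1.2],[0,0,-1.2],[0,0,-1.2],[0,0,-1.2],[0,0,-1.2],[0,0,-1.2],[0,0,-1.2]]}' 60
python3 - <<'E'
from rig import get_image
import cv2
cv2.imwrite("pics/d_w.png",get_image("wrist"))
E
```

```text
time_s: 3.95
position: [458.6, -359.0, 5.9]
tcp_rot: [0.0, -0.669, 0.743, -0.0]
contact_force: [0.6, -0.9, -0.9]
gripper_width: 25.3
```

View pics/d_w.png

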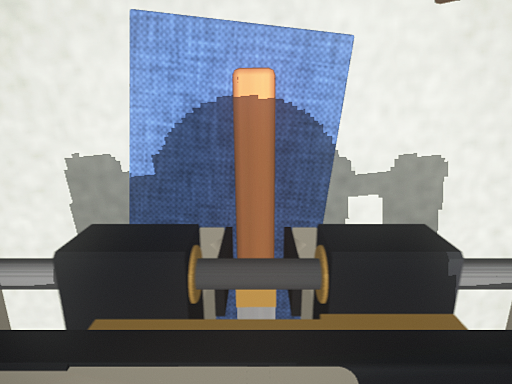

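Handle (column ~255) is centred between the fingers at columns 230/290, still closing. Finish closing, then lift.

```bash
python3 -m jog '{"hand":[5,5,5,5,5,5],"translation":[[0,0,0],[0,0,0],[0,0,0],[0,0,0],[0,0,0],[0,0,0]],"delta_rot":[[0,0,0],[0,0,0],[0,0,0],[0,0,0],[0,0,0],[0,0,0]]}' 60
python3 -m jog '{"hand":[5,5,5,5,5,5,5,5,5,5,5],"translation":[[0,0,-3],[0,0,-10],[0,0,-25],[0,0,-50],[0,0,-80],[0,0,-110],[0,0,-140],[0,0,-160],[0,0,-172],[0,0,-175],[0,0,-175]],"delta_rot":[[0,0,0],[0,0,0],[0,0,0],[0,0,0],[0,0,0],[0,0,0],[0,0,0],[0,0,0],[0,0,0],[0,0,0],[0,0,0]]}' 60
python3 - <<'E'
from rig import robot,get_image
import cv2
cv2.imwrite("pics/e_w.png",get_image("wrist"))
s=get_image("scene"); cv2.imwrite("pics/e_s.png",cv2.resize(s[100:280,110:335],(800,640))[:600])
E
```

```text
time_s: 4.5
position: [458.5, -359.0, 5.8]
tcp_rot: [0.0, -0.669, 0.743, -0.0]
contact_force: [0.1, -0.7, 1.6]
gripper_width: 17.8
time_s: 5.42
position: [458.8, -359.1, 182.0]
tcp_rot: [0.001, -0.669, 0.743, -0.001]
contact_force: [-0.2, 0.3, -0.8]
gripper_width: 17.6
```

View pics/e_w.png

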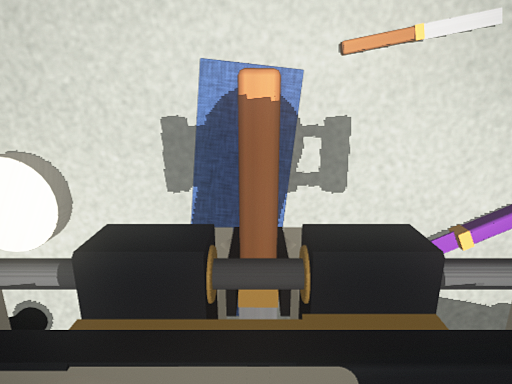

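View pics/e_s.png

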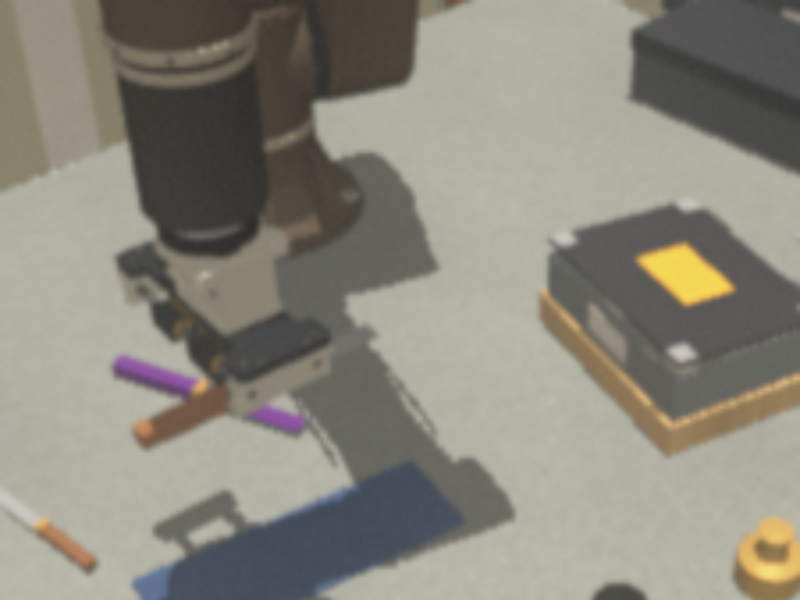

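```bash
python3 -m jog '{"hand":[5,5,5,5,5,5,5,5,5,5,5,5,5,5,5,5,5],"translation":[[-10,0,0],[-30,-2,-2],[-60,-3,-4],[-95,-5,-6],[-130,-7,-8],[-165,-9,-10],[-200,-11,-12],[-235,-13,-14],[-270,-15,-16],[-305,-17,-18],[-340,-19,-18],[-375,-21,-18],[-410,-23,-18],[-440,-24,-18],[-460,-25,-18],[-472,-25,-18],[-475,-25,-18]],"delta_rot":[[0,0,0],[0,0,1],[0,0,2],[0,0,3],[0,0,4],[0,0,5],[0,0,6],[0,0,7],[0,0,8],[0,0,9],[0,0,10],[0,0,11],[0,0,11],[0,0,11],[0,0,11],[0,0,11],[0,0,11]]}' 60
python3 - <<'E'
from rig import robot,get_image,spotter
from h import *
import cv2,pickle
s=robot.sense();print(s['position'],s['tcp_rot'],s['joint_positions'].round(2))
k=get_calibration("wrist"); im=get_image("wrist"); pickle.dump(k,open("k1.pkl","wb"))
cv2.imwrite("pics/f_w.png",im); cv2.imwrite("pics/f_w2.png",cv2.resize(im[:300],None,fx=1.5625,fy=1.5625,interpolation=cv2.INTER_CUBIC))
for n in ["slot","lid_edge"]: print(n,spotter.spot_point("wrist",n)[:2])
E
```

```text
time_s: 6.93
position: [531.9, 113.0, 196.9]
tcp_rot: [-0.001, -0.596, 0.803, 0.001]
contact_force: [-1.0, 0.3, -1.1]
gripper_width: 17.1
[531.8861637  112.99648397 196.91310047] [-1.11553564e-03 -5.95599930e-01  8.03280169e-01  6.70015253e-04] [ 0.57  0.17 -0.32 -0.   -1.09 -0.86]
slot [{'centre': [255.1, 97.2], 'score': 0.93}]
lid_edge []
```

View pics/f_w2.png

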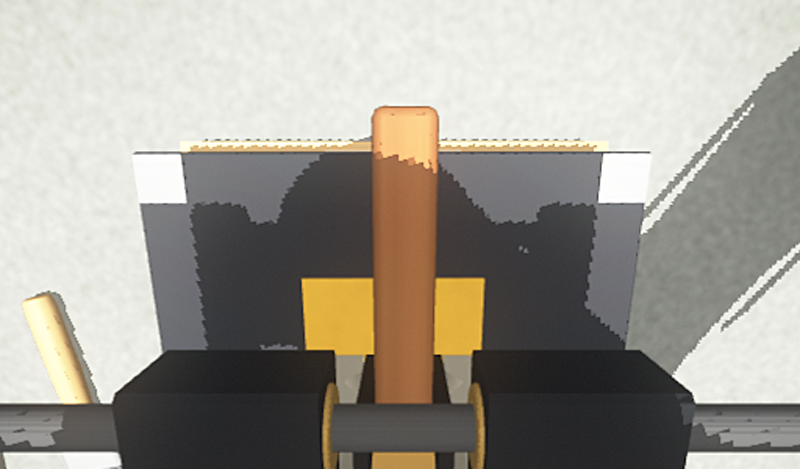

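```bash
cat > fit.py <<'E'
from h import *
import pickle
from scipy.optimize import least_squares
k=pickle.load(open("k1.pkl","rb"))
z=1.5625
FL,FR=(np.array([134,152.5])/z,np.array([651.5,152])/z) # left=case -y
EL,ER=(np.array([160.5,348])/z,np.array([626.5,348])/z)
def lid(p,x,y): # p x,y,z,yaw,th ; lid top
    r=90-x; c,s=np.cos(p[4]),np.sin(p[4])
    return place(p,[90-r*c-6*s,y,60+r*s+6*c])
def res(p,th=None):
    q=np.array(p[:4].tolist()+[p[4] if th is None else th])
    a=[proj(k,lid(q,-90,-120))[0]-FL,proj(k,lid(q,-90,120))[0]-FR]
    a+=[proj(k,lid(q,p[5],-120))[0]-EL,proj(k,lid(q,p[6],120))[0]-ER]
    return np.concatenate(a)
p0=[539,127,35,1.276,0.01,30,30]
for th in [None,0,.01,.02,.03]:
    r=least_squares(lambda p:res(p,th),p0,x_scale=[1,1,1,.01,.01,1,1])
    print(th,r.x.round(4),r.cost.round(3),r.fun.round(2),"slot",place(r.x,[-90,0,56]).round(1))
E
python3 fit.py
```

```text
None [5.407400e+02 1.271642e+02 3.830550e+01 1.276600e+00 5.300000e-03
 6.801500e+00 7.180600e+00] 0.031 [-0.1  -0.07 -0.11  0.07  0.12 -0.02  0.12  0.02] slot [[514.6  41.   94.3]]
0 [540.7273 127.1222  39.026    1.2766  85.6389   6.7256   7.1034] 0.082 [ 0.05 -0.09 -0.26  0.05 -0.06  0.01  0.28  0.04] slot [[514.6  41.   95. ]]
0.01 [540.7503 127.1981  37.6605   1.2766 -62.7821   6.8709   7.2515] 0.072 [-0.24 -0.05  0.02  0.09  0.27 -0.04 -0.02 -0.  ] slot [[514.7  41.1  93.7]]
0.02 [540.7686 127.2583  36.2935   1.2766  62.8023   7.023    7.407 ] 0.429 [-0.53 -0.02  0.29  0.13  0.6  -0.09 -0.33 -0.04] slot [[514.7  41.1  92.3]]
0.03 [540.7821 127.303   34.9251   1.2766   5.7287   7.1818   7.57  ] 1.157 [-0.82  0.02  0.57  0.18  0.92 -0.14 -0.64 -0.09] slot [[514.7  41.2  90.9]]
```

```bash
python3 -m jog '{"hand":[5,5,5,5,5,5,5,5,5,5,5,5,5,5,5,5],"translation":[[10,0,0],[35,-1,0],[70,-2,0],[105,-3,0],[140,-4,0],[175,-4,5],[205,-4,15],[225,-4,30],[234,-4,55],[234,-4,80],[234,-4,98],[234,-4,106],[234,-4,109],[234,-4,109],[234,-4,109],[234,-4,109]],"delta_rot":[[0,0,0],[0,0,0],[0,0,0],[0,0,0],[0,0,0],[0,0,0],[0,0,0],[0,0,0],[0,0,0],[0,0,0],[0,0,0],[0,0,0],[0,0,0],[0,0,0],[0,0,0],[0,0,0]]}' 60
python3 - <<'E'
from rig import robot,get_image,spotter
from h import *
import cv2
s=robot.sense();print(s['position'],s['tcp_rot'],s['contact_force'])
for c,(a,b,d,e) in {"scene":(130,250,170,330),"side":(150,270,180,340)}.items():
    im=get_image(c); cv2.imwrite(f"pics/g_{c}.png",cv2.resize(im[a:b,d:e],(800,600),interpolation=cv2.INTER_CUBIC))
    for n in ["lifter_tip","slot"]: print(c,n,[(round(x['score'],2),x['centre']) for x in spotter.spot_point(c,n)[:3]])
    k=get_calibration(c); u=np.array([.290,.957,0]); t=s['position']+135.4*u+[0,0,7.2]
    print("pred tip",proj(k,t),"pred slot",proj(k,[514.6,41,94.3]))
E
```

```text
time_s: 8.42
position: [467.9, -114.2, 89.8]
tcp_rot: [0.0, -0.595, 0.804, 0.0]
contact_force: [-0.2, 0.4, -0.4]
gripper_width: 17.5
[ 467.85716896 -114.19919017   89.82281376] [ 1.17391870e-05 -5.95018548e-01  8.03711968e-01  2.24393342e-05] [-0.24602791  0.41313665 -0.42556432]
scene lifter_tip [(0.86, [195.0, 223.3]), (0.54, [109.5, 238.5]), (0.49, [273.3, 188.8])]
scene slot [(0.57, [282.1, 187.6])]
pred tip [[274.06463061 187.58592435]] pred slot [[280.47741961 186.02409293]]
side lifter_tip [(0.92, [309.8, 182.9]), (0.63, [361.0, 156.4]), (0.51, [242.7, 197.3])]
side slot [(0.81, [239.5, 199.9])]
pred tip [[241.69054295 195.27836849]] pred slot [[236.04835848 200.38043081]]
```

View pics/g_scene.png

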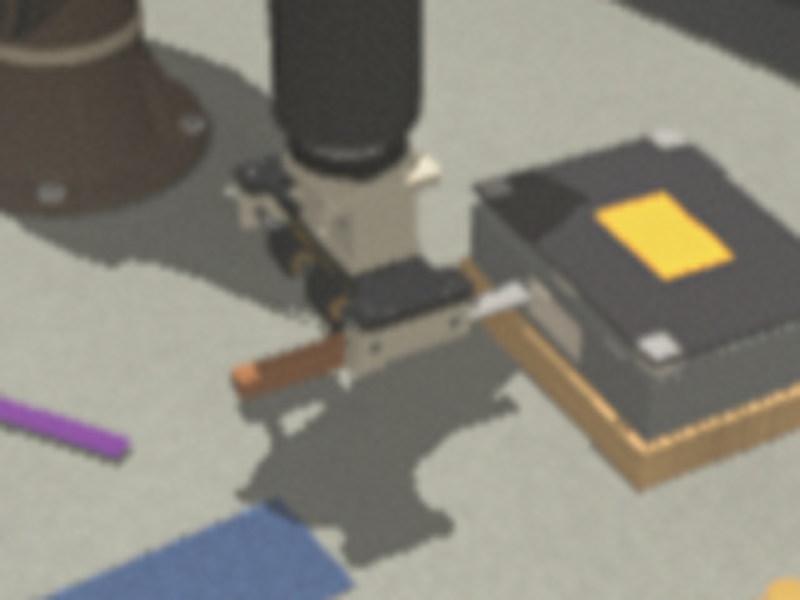

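View pics/g_side.png

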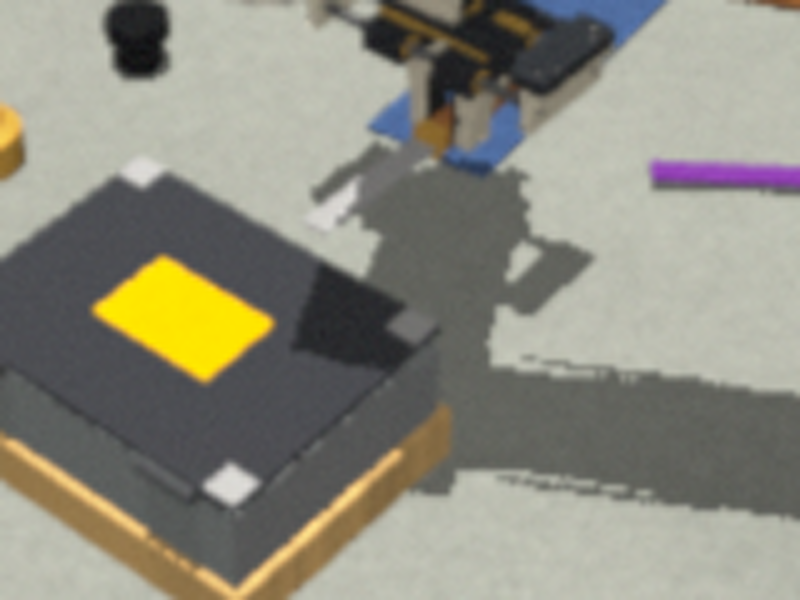

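```bash
python3 -m jog '{"hand":[5,5,5,5,5,5,5,5,5,5,5],"translation":[[-3,0,1],[-9,0,2.5],[-15,0,2.5],[-20,0,2.5],[-23,0,2.5],[-25,0,2.5],[-27,0,2.5],[-29,0,2.5],[-31,0,2.5],[-33,0,2.5],[-33,0,2.5]],"delta_rot":[[0,0,0],[0,0,0],[0,0,0],[0,0,0],[0,0,0],[0,0,0],[0,0,0],[0,0,0],[0,0,0],[0,0,0],[0,0,0]]}' 60
```

```text
time_s: 9.63
position: [477.0, -82.3, 86.5]
tcp_rot: [-0.0, -0.595, 0.804, 0.0]
contact_force: [0.2, -0.4, -1.5]
gripper_width: 17.6
```

```bash
python3 -m jog '{"hand":[5,5,5,5,5,5,5],"translation":[[-3,0,0],[-6,0,0],[-9,0,0],[-12,0,0],[-15,0,0],[-18,0,0],[-18,0,0]],"delta_rot":[[0,0,0],[0,0,0],[0,0,0],[0,0,0],[0,0,0],[0,0,0],[0,0,0]]}' 60
python3 - <<'E'
from rig import robot,get_image
import cv2
print(robot.sense()['contact_force'],robot.sense()['ft_torque'])
a=cv2.resize(get_image("scene")[150:220,230:330],(800,560),interpolation=cv2.INTER_CUBIC);cv2.imwrite("pics/h1.png",a)
a=cv2.resize(get_image("side")[160:240,200:300],(750,600),interpolation=cv2.INTER_CUBIC);cv2.imwrite("pics/h2.png",a)
E
```

```text
time_s: 10.22
position: [482.5, -64.6, 86.6]
tcp_rot: [-0.0, -0.595, 0.804, 0.0]
contact_force: [-0.4, -0.4, -0.8]
gripper_width: 17.8
[-0.39904362 -0.38999121 -0.82937871] [0.04905731 0.0525556  0.02110077]
```

View pics/h1.png

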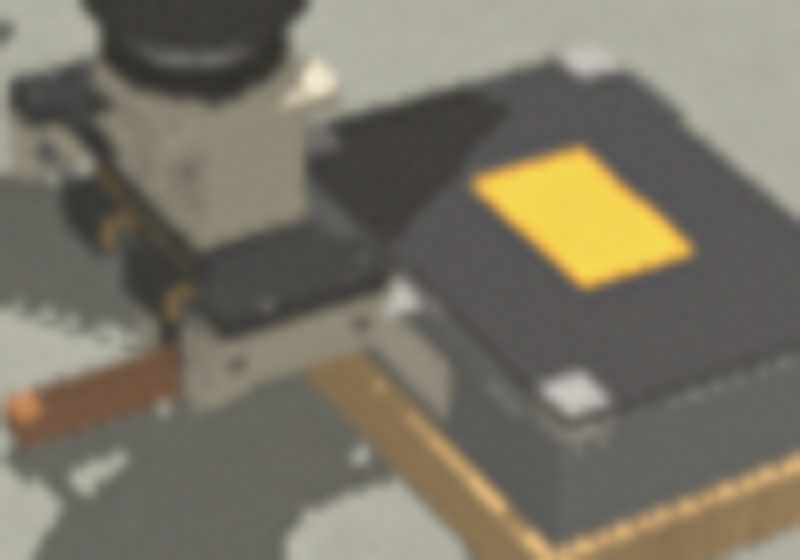

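View pics/h2.png

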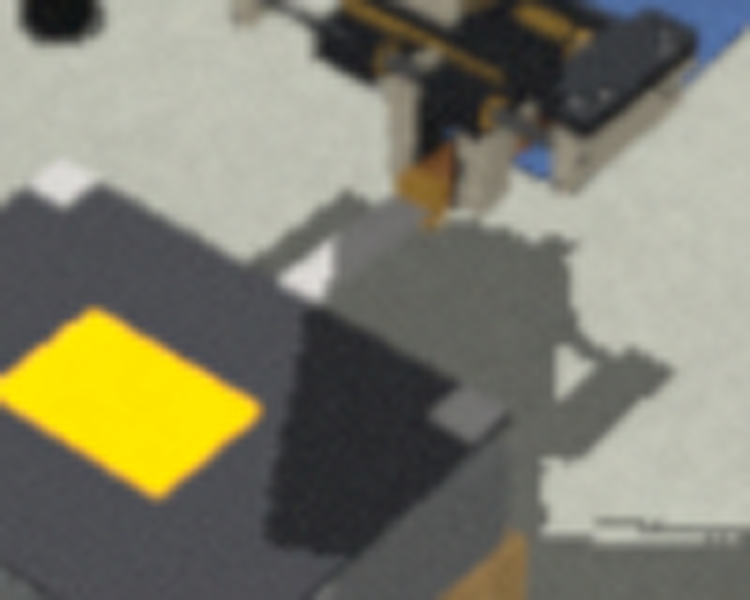

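```bash
python3 -m jog '{"hand":[5,5,5,5,5,5,5,5,5,5],"translation":[[0,0,-2],[0,0,-4],[0,0,-7],[0,0,-11],[-0.5,0,-15],[-1,0,-19],[-1.5,0,-24],[-2,0,-29],[-3,0,-34],[-3,0,-34]],"delta_rot":[[0,0,0],[0,0,0],[0,0,0],[0,0,0],[0,0,0],[0,0,0],[0,0,0],[0,0,0],[0,0,0],[0,0,0]]}' 60
cat > look.py <<'E'
from rig import robot,get_image
import cv2,sys
n=sys.argv[1]; s=robot.sense(); print(s['contact_force'].round(1),s['ft_torque'].round(2),s['position'].round(1))
import numpy as np
a=cv2.resize(get_image("scene")[110:230,210:350],(490,420),interpolation=cv2.INTER_CUBIC)
b=cv2.resize(get_image("wrist"),(310,232))
b=np.vstack([b,np.zeros((188,310,3),np.uint8)])
cv2.imwrite(f"pics/{n}.png",np.hstack([a,b]))
E
python3 look.py i1
```

```text
time_s: 11.15
position: [483.5, -62.0, 121.6]
tcp_rot: [-0.0, -0.595, 0.803, 0.0]
contact_force: [-1.2, -1.5, -2.2]
gripper_width: 17.6
[-1.2 -1.5 -2.2] [-0.69  0.52  0.11] [483.5 -62.  121.6]
```

View pics/i1.png

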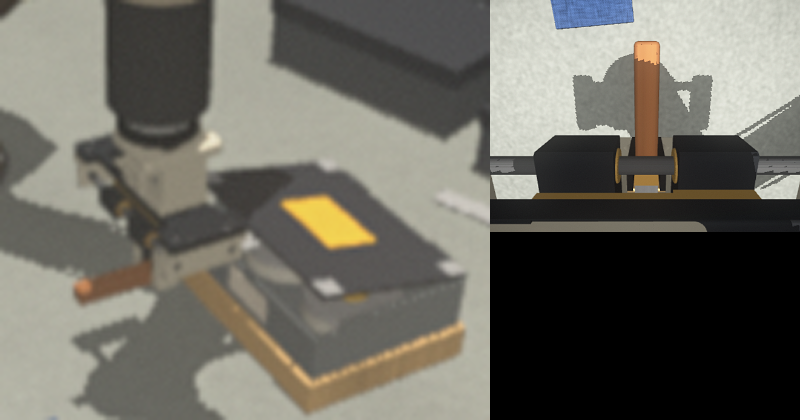

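```bash
python3 -m jog '{"hand":[5,5,5,5,5,5,5,5,5,5,5,5,5,5],"translation":[[-0.8,0,-3.5],[-1.7,0,-7.5],[-3.8,0,-15],[-6.3,0,-22.4],[-9.1,0,-29.6],[-12.3,0,-36.6],[-15.9,0,-43.5],[-19.8,0,-50.2],[-24,0,-56.7],[-28.5,0,-63],[-33.4,0,-69.1],[-38.5,0,-75],[-43.9,0,-80.4],[-43.9,0,-80.4]],"delta_rot":[[0,0,0],[0,0,0],[0,0,0],[0,0,0],[0,0,0],[0,0,0],[0,0,0],[0,0,0],[0,0,0],[0,0,0],[0,0,0],[0,0,0],[0,0,0],[0,0,0]]}' 60
python3 look.py i2
```

```text
time_s: 12.42
position: [497.2, -18.9, 202.5]
tcp_rot: [0.001, -0.596, 0.803, -0.0]
contact_force: [-0.9, 0.1, -1.6]
gripper_width: 17.6
[-0.9  0.1 -1.6] [-0.21  0.36  0.09] [497.2 -18.9 202.5]
```

View pics/i2.png

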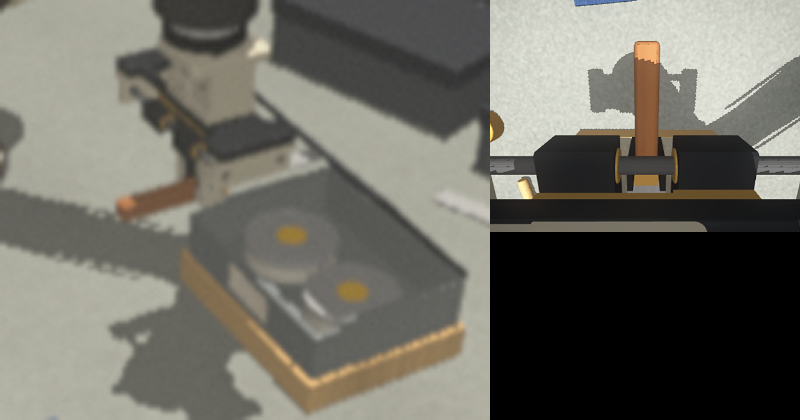

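```bash
python3 -m jog '{"hand":[5,5,5,5,5,5,5,5,5,5,5,5,5,5],"translation":[[-2,0,-2],[-4.6,0,-4.2],[-10.5,0,-9],[-16.7,0,-13.8],[-23.1,0,-18.2],[-29.7,0,-22.2],[-36.6,0,-25.9],[-43.6,0,-29.2],[-50.7,0,-32.2],[-58,0,-34.8],[-65.4,0,-37.1],[-72.9,0,-39],[-80.5,0,-40.5],[-80.5,0,-40.5]],"delta_rot":[[0,0,0],[0,0,0],[0,0,0],[0,0,0],[0,0,0],[0,0,0],[0,0,0],[0,0,0],[0,0,0],[0,0,0],[0,0,0],[0,0,0],[0,0,0],[0,0,0]]}' 60
python3 look.py i3
```

```text
time_s: 13.68
position: [521.1, 59.2, 242.4]
tcp_rot: [0.001, -0.596, 0.803, 0.0]
contact_force: [-0.1, 0.2, -1.1]
gripper_width: 17.8
[-0.1  0.2 -1.1] [-0.06  0.08  0.01] [521.1  59.2 242.4]
```

View pics/i3.png

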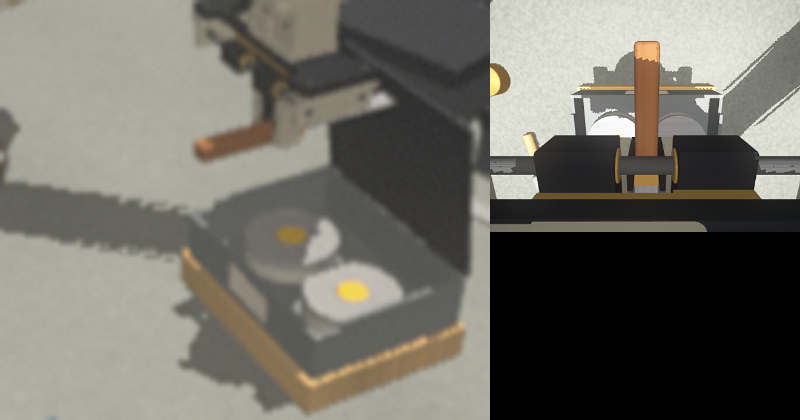

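```bash
python3 -m jog '{"hand":[5,5,5,5,5,5,5,5,5,5],"translation":[[-3,0,-0.5],[-7,0,-1],[-11,0,-1.5],[-15,0,-2],[-18,0,-2.2],[-21,0,-2.4],[-23,0,-2.5],[-25,0,-2.5],[-26,0,-2.5],[-26,0,-2.5]],"delta_rot":[[0,0,0],[0,0,0],[0,0,0],[0,0,0],[0,0,0],[0,0,0],[0,0,0],[0,0,0],[0,0,0],[0,0,0]]}' 60
python3 look.py i4
python3 - <<'E'
from rig import get_image
import cv2
cv2.imwrite("pics/i5.png",cv2.resize(get_image("side")[110:290,130:370],(800,600),interpolation=cv2.INTER_CUBIC))
E
```

```text
time_s: 14.62
position: [528.3, 83.6, 244.7]
tcp_rot: [0.001, -0.596, 0.803, 0.0]
contact_force: [-0.1, -0.1, -0.5]
gripper_width: 17.1
[-0.1 -0.1 -0.5] [-0.26  0.18 -0.01] [528.3  83.6 244.7]
```

View pics/i4.png

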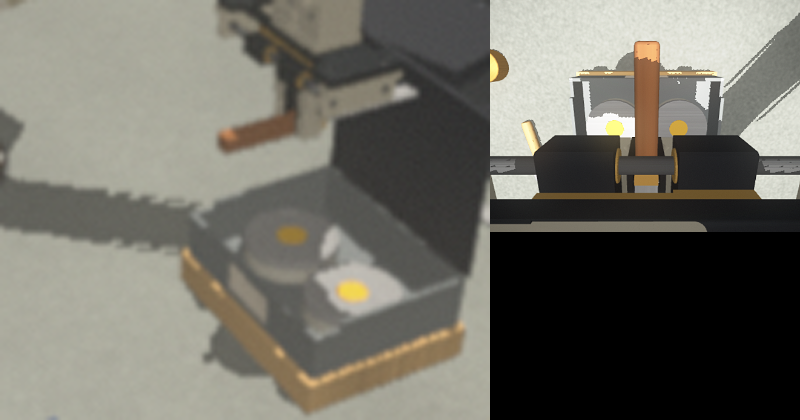

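View pics/i5.png

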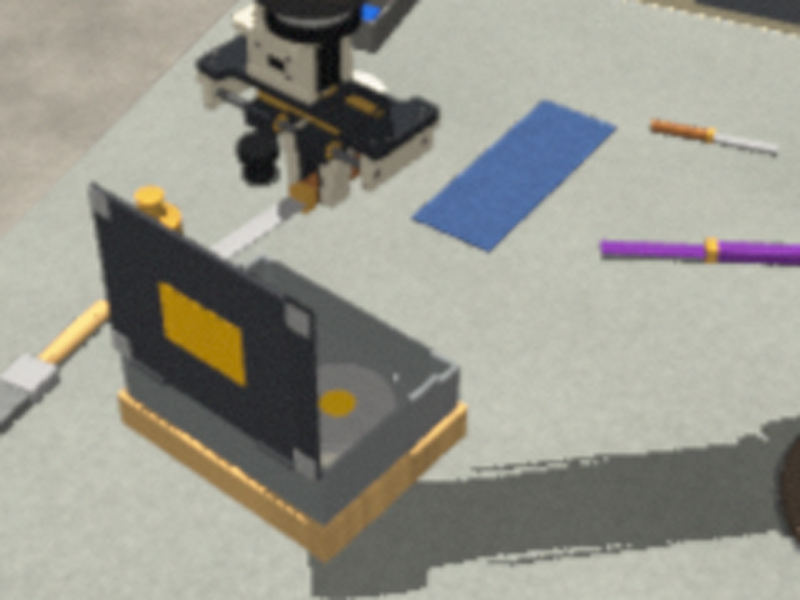

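```bash
cat > th.py <<'E'
from h import *
from scipy.optimize import least_squares
P=[540.74,127.16,38.3,1.2766]
def ang(k,T,B,P=P):  # T: pixel tops (-y,+y) of outer face, B: bottom at +y
    L=lambda th,r,y:place(P,[90-r*np.cos(th)-6*np.sin(th)*-1*-1 if 0 else 90-r*np.cos(th)+6*np.sin(th),y,60+r*np.sin(th)+6*np.cos(th)])
    f=lambda q:np.concatenate([proj(k,L(q[0],180,-120))[0]+q[1:]-T[0],proj(k,L(q[0],180,120))[0]+q[1:]-T[1],proj(k,L(q[0],0,120))[0]+q[1:]-B])
    r=least_squares(f,[1.5,0,0],x_scale=[.01,1,1]); return r.x,r.fun.round(1)
E
python3 - <<'E'
from th import *
t=lambda a,b:np.array([130+a/3.3333,110+b/3.3333])
print(ang(get_calibration("side"),[t(92,184),t(317,314)],t(320,478)))
E
```

```text
(array([1.56978963, 2.66142074, 0.05562884]), array([ 0.1, -0.5, -0.7, -0.3,  0.6,  0.9]))
```

```bash
python3 -m jog '{"hand":[5,5,5,5,5,5,5,5,5,5,5,5,5,5,5,5,5,5,5,5],"translation":[[2,0,0],[6,0,0],[14,0,0],[28,0,0],[50,0,0],[80,0,0],[112,-8,0],[146,-16,0],[180,-24,0],[214,-32,0],[248,-40,5],[282,-48,15],[316,-56,35],[350,-64,60],[380,-70,90],[405,-75,120],[422,-78,145],[431,-78,165],[433,-78,180],[433,-78,185]],"delta_rot":[[0,0,0],[0,0,0],[0,0,0],[0,0,0],[0,0,0],[0,0,0],[0,0,0],[0,0,0],[0,0,0],[0,0,-1],[0,0,-2],[0,0,-3],[0,0,-4],[0,0,-5],[0,0,-5],[0,0,-5],[0,0,-5],[0,0,-5],[0,0,-5],[0,0,-5]]}' 60
python3 - <<'E'
from rig import robot,get_image
from h import *
import cv2
s=robot.sense();print(s['position'],s['tcp_rot'])
k=get_calibration("wrist");w=get_image("wrist");cv2.imwrite("pics/j_w.png",cv2.resize(w[:300],None,fx=1.5625,fy=1.5625,interpolation=cv2.INTER_CUBIC))
q=[proj(k,p)[0].round(1).tolist() for p in [(501.7,-474.4,4),(405.4,-454.6,4)]];print(q)
cv2.imwrite("pics/j_d.png",cv2.resize(get_image("side")[100:290,130:370],(757,600),interpolation=cv2.INTER_CUBIC))
E
```

```text
time_s: 16.43
position: [474.8, -354.0, 56.0]
tcp_rot: [0.001, -0.629, 0.777, 0.002]
contact_force: [0.7, -0.4, -0.9]
gripper_width: 17.5
[ 474.76123402 -353.95545626   55.99285715] [ 5.22666308e-04 -6.29148613e-01  7.77281790e-01  2.18369450e-03]
[[168.3, 27.5], [338.9, 26.3]]
```

View pics/j_w.png

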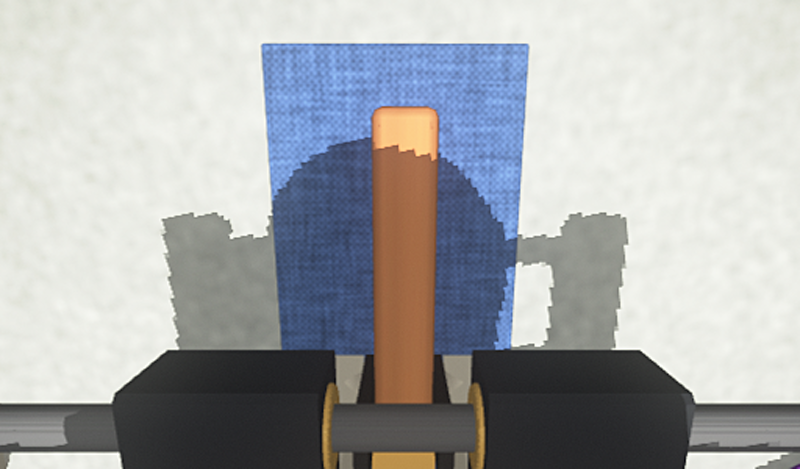

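View pics/j_d.png

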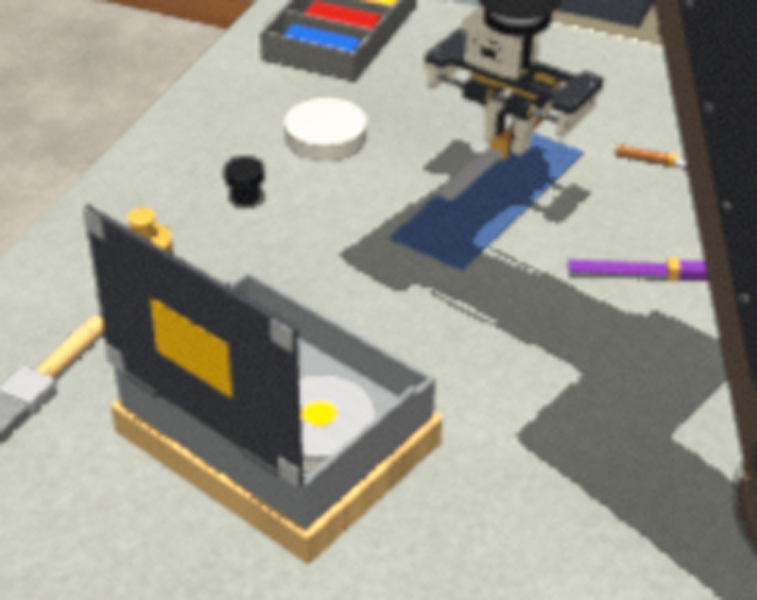

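```bash
python3 -m jog '{"hand":[5,5,5,5,5,5,5,5,5,5],"translation":[[0,0,5],[0,0,14],[0,0,24],[0,0,33],[0,0,40],[0,0,44],[0,0,46.5],[0,0,48],[0,0,48.5],[0,0,48.5]],"delta_rot":[[0,0,0],[0,0,0],[0,0,0],[0,0,0],[0,0,0],[0,0,0],[0,0,0],[0,0,0],[0,0,0],[0,0,0]]}'
```

```text
time_s: 17.37
position: [476.6, -353.3, 9.7]
tcp_rot: [0.001, -0.63, 0.777, 0.001]
contact_force: [0.2, 0.3, -0.9]
gripper_width: 17.4
```

```bash
python3 -m jog '{"hand":[5,5,5,5,5],"translation":[[0,0,1],[0,0,2],[0,0,3],[0,0,3.5],[0,0,3.5]],"delta_rot":[[0,0,0],[0,0,0],[0,0,0],[0,0,0],[0,0,0]]}'
python3 - <<'E'
from rig import robot,get_image
import cv2
s=robot.sense();print(s['contact_force'],s['ft_torque'])
cv2.imwrite("pics/k_w.png",get_image("wrist"))
E
```

```text
time_s: 17.78
position: [476.5, -353.3, 6.1]
tcp_rot: [0.001, -0.63, 0.777, 0.001]
contact_force: [-0.6, -1.2, -0.9]
gripper_width: 17.8
[-0.56971572 -1.20341145 -0.85244587] [0.04781355 0.04464604 0.016235  ]
```

View pics/k_w.png

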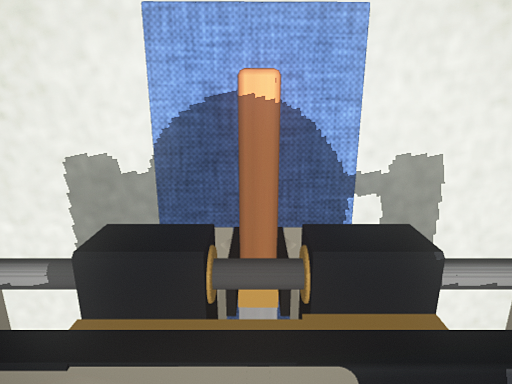

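At about 0.3 mm over the pad; release, wait, then rise.

```bash
python3 -m jog '{"hand":[20,25,32,40,48,55,60,60,60],"translation":[[0,0,0],[0,0,0],[0,0,0],[0,0,0],[0,0,0],[0,0,0],[0,0,0],[0,0,0],[0,0,0]],"delta_rot":[[0,0,0],[0,0,0],[0,0,0],[0,0,0],[0,0,0],[0,0,0],[0,0,0],[0,0,0],[0,0,0]]}' 20
python3 -m jog '{"hand":[60,60,60,60,60,60,60,60,60,60,60,60,60,60],"translation":[[0,0,-3],[0,0,-10],[0,0,-25],[0,0,-50],[10,0,-80],[30,0,-110],[60,0,-140],[90,0,-170],[120,0,-200],[140,0,-225],[150,0,-240],[150,0,-245],[150,0,-245],[150,0,-245]],"delta_rot":[[0,0,0],[0,0,0],[0,0,0],[0,0,0],[0,0,0],[0,0,0],[0,0,0],[0,0,0],[0,0,0],[0,0,0],[0,0,0],[0,0,0],[0,0,0],[0,0,0]]}'
python3 - <<'E'
from rig import get_image
import cv2
cv2.imwrite("pics/l_s.png",cv2.resize(get_image("scene")[80:330,80:413],(800,600),interpolation=cv2.INTER_CUBIC))
cv2.imwrite("pics/l_d.png",cv2.resize(get_image("side"),(800,600),interpolation=cv2.INTER_CUBIC))
E
```

```text
time_s: 18.58
position: [476.6, -353.3, 6.1]
tcp_rot: [0.001, -0.63, 0.777, 0.001]
contact_force: [-0.4, 0.8, 0.4]
gripper_width: 59.1
time_s: 19.75
position: [445.2, -499.9, 250.1]
tcp_rot: [0.001, -0.63, 0.777, 0.001]
contact_force: [0.2, 0.1, -0.1]
gripper_width: 60.0
```

View pics/l_s.png

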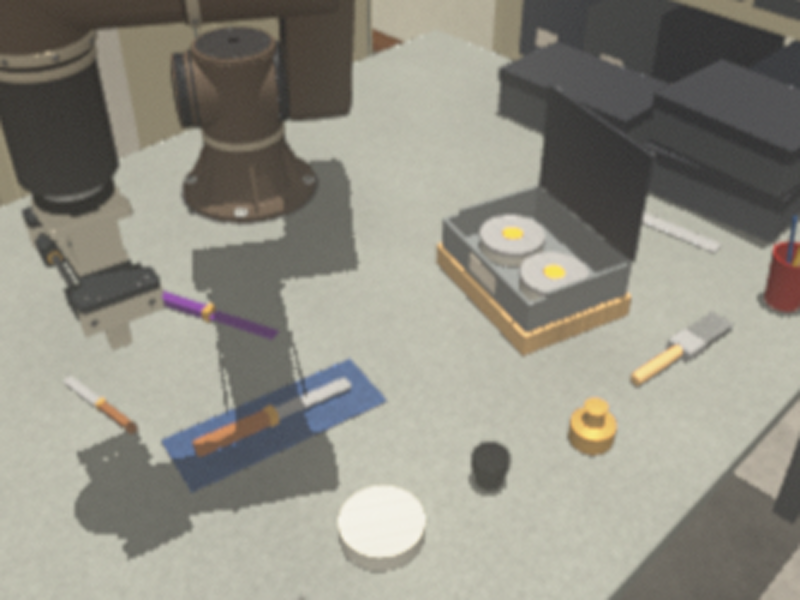

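View pics/l_d.png

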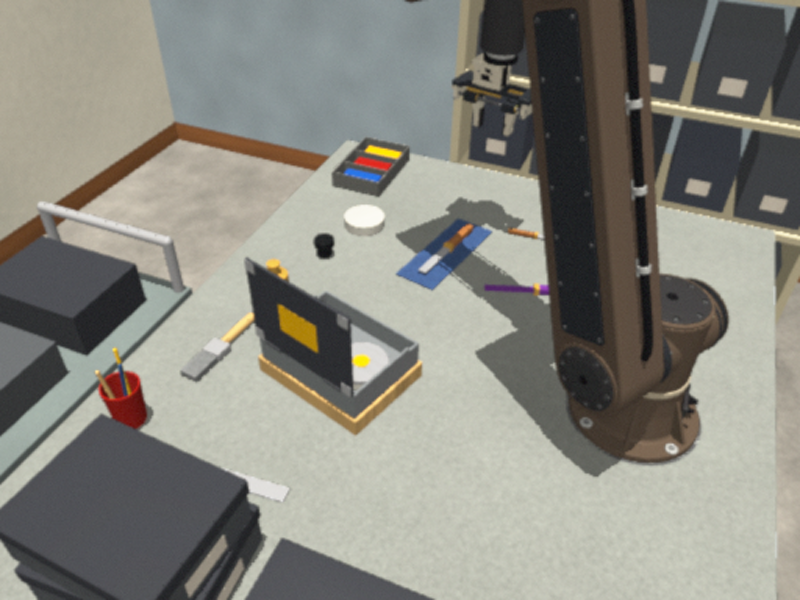

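The lifter lies on the pad's centreline, the lid stands upright, and the bystanders look unmoved. I'm handing the job in.

```bash
python3 -c "
from rig import robot
s=robot.sense();print(s['time_s'],abs(s['joint_vel']).max());print(robot.job_done())"
```

```text
19.85 0.006136240730470526
the job is handed in; nothing more can be done
None
```

The lid is standing open and the lifter is back on the blue pad. I handed the job in at 19.9 s of the 45 s allowed.

- **What I did:** I gripped the lifter by its wooden handle and slid the blade about 25 mm into the slot, with no contact force noticeable. I swung the lid up on an arc with the tip of the blade, backed the blade straight out, and laid the lifter along the pad's centreline.
- **Lid:** the side view, measured with the blade still against it, gave about 1.57 rad. Both cameras showed it still upright after the blade was withdrawn and again after release.
- **Lifter:** it looks flat and wholly on the pad, with roughly 30 mm to spare at each end by calculation. It did not slip in the grip.
- **Everything else:** the other things on the table look unmoved by eye, but I did not measure them. The gripper stayed clear of the case by plan and in the pictures. The wrist force readings at the end of each move were about 3 N at most.
- **Disagreement:** my two estimates of the case's height differed by about 3 mm (plinth 35.3 from the fixed cameras, 38.3 from the wrist camera). I aimed between them, nearer the wrist camera's figure, and the blade went in cleanly.

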